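# Make up two microscopy kits

### The arm

A 6-joint arm with a two-finger parallel gripper is mounted at the origin on the work surface. World frame = base frame: x ahead of the robot, y to its left, z up, the work surface at z = 0. Lengths are in mm, angles in rad, forces in N, time in s.
With the tool pointing down it reaches from about 300 to 775 mm from the base axis. Payload 14.6 kg.
Tool frame: the origin (TCP) lies at the very end of the fingers, on their centre line; the grasp point (between the pads) lies manip.grip_depth behind it (manip.grip_depth is the distance from the TCP to the grasp point, in mm); x points along the fingers, z is the direction in which the jaws open and shut, and the axes are right-handed (so a half turn about x gives the same grasp; the last joint's range is limited). The gripper opens to 94 mm and grips with 3 to 60 N. Pads are 16 mm wide; open, the fingers measure 119 mm over their backs; the gripper's body (75 mm by 177 mm) begins 78 mm behind the grasp point.
Start: joints at [1.207, 0.3, 1.521, -0, 1.321, -0.067], TCP at [160.851, 525.943, 205.446] pointing down, gripper open.
Joint ranges: [-3.03, 3.03], [-0.79, 2.21], [0.23, 2.52], [-1.04, 4.18], [0, 3.07], [-2.55, 2.55]. Speed limits (rad/s): [2.22, 2.22, 2.57, 3.14, 3.14, 3.14].

### API

Orientations are given as [roll, pitch, yaw] about the fixed x, y, z axes, in that order (R = Rz(yaw) Ry(pitch) Rx(roll)).
In Python, from cell import manip gives the robot as it stands.
- The arm moves only by the tool step_arm, never from a script. Its argument "commands" is one flat list of numbers, 7 for each row, row after row: the shift along the tool's x, y, z in m, then the turn, a rotation vector about the tool's x, y, z in degrees, then the finger opening in m, from 0 to 0.094. A call has 1 to 5 rows; each row shifts and turns the commanded pose from where the row before left it, along the tool's axes as they then stand; what a row does not reach is not made up. A row lasts 1/8 s, in which the tool goes at most 62.5 mm and 10.7 degrees, less where a joint would pass 70% of its speed; a pose out of reach is approached as far as the arm can. A call with a gripper value outside its range is refused whole. The fingers move at their own pace and stop on an object; "squeeze" is the grip in N (left out, the last holds). Time passes only in rows, so rows that do not move let the fingers close. It gives the time, the measured TCP pose, the force and the opening at its end, in the units of the state.
- manip.read_state(): the state, without advancing time (a new reading comes with each control period).
- manip.camera(name): name is "scene" or "side" or "wrist"; returns the picture (400x640x3 uint8, red, green, blue); there is no depth.
- manip.camera_model(name): a dict with "intrinsics" (3x3 intrinsics, pixels), "k1" (the pictures are not rectified: a ray, as slopes to the right and down, at radius r is drawn at 1 + k1 r^2 times it, then the intrinsics apply), "origin" and "orientation" of the camera in the world; the wrist camera has in their place "tool_from_camera" (4x4, takes a point from camera to tool coordinates, whose origin is the TCP and whose axes are the tool frame's). Camera axes: x right, y up, looking along -z (the intrinsics and any distortion apply to the point x, -y, -z); pixel columns grow to the right and rows downward; lengths in mm; the calibration is good to about 2 mm. A picture is of the moment at which its call begins: read the wrist's pose just before it. camera_model takes no time and is no camera call.
- manip.sign_off(): hands the job in, once; it reports no verdict.
Trained networks look in the newest picture that a camera, given by its name, has taken for a name from the list of things; names that differ only in an ending like _2 or _b are one class to them, and where a whole thing is asked for, a point or a joint stands for the part that bears it (a point fixed in the world has none). Each returns a list of dicts, best first, with "score" (0 to 1); they miss things now and then, are a little off and sometimes report something else, mostly with a low value. They report only what shows in the picture. A call takes as long as a camera call. They do not tell look-alikes from the thing itself.
- manip.find_in(thing, camera): "centre" ([row, column] in pixels, amid what is visible of it).
- manip.outline_of(thing, camera): "pixels" (400x640 bool, what is visible of it) and "centre" ([row, column] in pixels, amid what is visible of it).
The state is a dict: "clock": time; "joints": joint angles; "qd": joint speeds; "effort": joint torques, N m; "eef_pos": TCP position; "eef_rot": TCP orientation; "wrist_force": force on the tool from outside, world axes, zero at the start; "moment": the same for the moment, N m; "finger_gap": finger opening in mm.
Only numpy, scipy, OpenCV 4.12 (cv2) and the standard library are available. Lean on these libraries where they do the work, as an engineer would, in place of code of your own. Each camera call takes 0.05 s, during which the arm holds its last target. There are 200 camera calls.

### The job

Make up the two microscopy kits: the tray with the oblong bay gets the culture flask, lying flat in that bay, and the tallest objective, upright in the small bay; the other tray gets the round dish, flat in its larger bay, and the shortest objective, upright in the small bay. Everything must rest on the floor of its bay, not on a rim, and be set down, not dropped. Leave the spare middle-height objective standing where it is and do not knock over the glass vials.

Things in the scene. Friction and masses are not known exactly. Their poses are not given: they have to be found in the camera images.
- flask: empty clear culture flask lying flat, 95 mm long, 50 mm wide, 28 mm high: a rectangular body (62 mm long, full width, from x = -47.5 to +14.5 mm), then 45-degree shoulders and a neck with a round cap 25 mm across ending at x = +47.5 mm. Origin: centre of the underside of its whole length; x along the flask towards the cap, z up. About 60 g, centre of mass about 10 mm from the origin on the body's side (-x).
- dish: round clear lidded dish, 60 mm across, 24 mm high: lid 60 mm across from 10 mm height to the top, lower part 57 mm across; lid and dish are one piece. Origin: centre of the underside, z up. About 60 g.
- tall_objective: the tallest and slimmest of three black microscope objectives (lenses) standing on end: 66 mm high, straight barrel 30 mm across up to 42 mm, then a long taper to a nose 15 mm across. Origin: centre of the underside, z up. About 160 g.
- short_objective: the shortest and widest of the three black microscope objectives: 34 mm high, straight barrel 38 mm across up to 26 mm, then a bevel to a flat top 30 mm across. Origin: centre of the underside, z up. About 140 g.
- middle_objective: the spare black microscope objective, between the others in height: 50 mm high, barrel 34 mm across up to 36 mm, then a stepped nose 24 mm across. Origin: centre of the underside, z up. It stays where it is.
- flask_tray: white tray fixed to the bench, 192 x 83 mm, floor 4 mm thick, rims and divider 4 mm thick with tops at 10 mm. Two bays in a row along its x: an oblong bay 120 (x) x 75 mm centred at x = -32 mm, and a small square bay 60 x 60 mm centred at x = +62 mm, both at y = 0, bay floors at z = 4 mm (beside the small bay the tray is solid to 10 mm). Origin: centre of the underside; x along the long side, towards the small bay.
- dish_tray: white tray fixed to the bench, 164 x 94 mm, floor 4 mm thick, rims and divider 4 mm thick with tops at 10 mm. Two bays in a row along its x: a larger square bay 86 x 86 mm centred at x = +35 mm, and a small square bay 66 x 66 mm centred at x = -45 mm, both at y = 0, bay floors at z = 4 mm (beside the small bay the tray is solid to 10 mm). Origin: centre of the underside; x along the long side, towards the larger bay.
- vial_a: small standing amber glass vial with a white cap, 22 mm across, 44 mm high, loose, 30 g. Origin: centre of the underside. Not to be knocked over.
- vial_b: a second vial just like vial_a, 22 mm across, 44 mm high, loose, 30 g. Origin: centre of the underside. Not to be knocked over.
There are look-alikes about, which are no part of the job. What is shaped like the dish_tray but yellow is not meant. Leave any red look-alike of the short_objective alone.

How it is judged:
By the outcome, as a careful person would: the job done as asked, in the order asked, and still so for the second after the job is handed in, with the robot touching nothing.
It also fails if it takes over 102 s, if anything falls off the work surface, if the arm or the gripper's body presses on something with over 40 N, if the wrist force passes 120 N, or if a joint passes its speed limit or range.

## Working session

There is one attempt and no reset: what is moved stays moved. The work goes in short steps, Python scripts to look and compute and a tool call to move; the robot and the scene stay as the last step left them, time stands still between calls to the robot, and variables do not carry over. Pictures are saved under pics/ and viewed, about 12 in all and at most 16, crops included, and the job is handed in when it is done.

Besides the shell and the picture viewer there is one more tool, called after "Emit:" by a JSON object that holds its "op" and its "data". step_arm: Moves the arm, as the interface text tells. Its arguments: {"type":"object","properties":{"commands":{"type":"array"},"squeeze":{"type":"number"}},"required":["commands"]}

```bash
ls; mkdir -p pics
python3 - <<'E'
from cell import manip
import cv2
print(manip.read_state(), manip.grip_depth)
for n in ("scene","side"):
    cv2.imwrite(f"pics/{n}0.png", manip.camera(n)[:,:,::-1])
    print(n, manip.camera_model(n))
print(manip.camera_model("wrist"))
E
```

```text
pics
{'clock': 0.0, 'joints': array([ 1.20740786e+00,  3.00462792e-01,  1.52153399e+00, -9.22128391e-07,
        1.32072089e+00, -6.66451695e-02]), 'qd': array([-0.00081202,  0.00012315,  0.00043275,  0.00093353,  0.00064745,
        0.00046552]), 'effort': array([-1.68884271e-03, -5.31794322e+01, -3.52726114e+01,  7.07452185e-02,
        2.44784262e-02, -1.33059070e-04]), 'eef_pos': array([160.76220073, 525.72026582, 204.91081322]), 'eef_rot': array([ 3.07574142,  1.56967131, -1.93339063]), 'wrist_force': array([-0.65912349, -0.03276552,  0.39483099]), 'moment': array([ 0.00401771, -0.00508488, -0.01780519]), 'finger_gap': 94.39140455871595} 18.8
scene {'intrinsics': array([[394.76639769,   0.        , 318.36576664],
       [  0.        , 394.76639769, 200.60753322],
       [  0.        ,   0.        ,   1.        ]]), 'k1': -0.08434111860721509, 'origin': array([1034.07350028,  452.61227013,  490.37788539]), 'orientation': array([ 1.01485089, -0.02100896,  2.31196219])}
side {'intrinsics': array([[481.62078678,   0.        , 317.59981499],
       [  0.        , 481.62078678, 204.35516883],
       [  0.        ,   0.        ,   1.        ]]), 'k1': -0.1062729821231478, 'origin': array([  12.39582463, -851.3085121 ,  884.2362746 ]), 'orientation': array([ 0.85643566, -0.00130179, -0.53165254])}
{'intrinsics': array([[342.21183622,   0.        , 325.85700836],
       [  0.        , 342.21183622, 200.8091921 ],
       [  0.        ,   0.        ,   1.        ]]), 'k1': 0.02088337774482955, 'tool_from_camera': array([[-2.59394127e-04,  2.83787774e-01, -9.58887080e-01,
        -1.79349884e+02],
       [-3.20263356e-05,  9.58887109e-01,  2.83787791e-01,
         8.27257864e+01],
       [ 9.99999966e-01,  1.04322526e-04, -2.39641002e-04,
         9.16711048e-01],
       [ 0.00000000e+00,  0.00000000e+00,  0.00000000e+00,
         1.00000000e+00]])}
```

View pics/scene0.png

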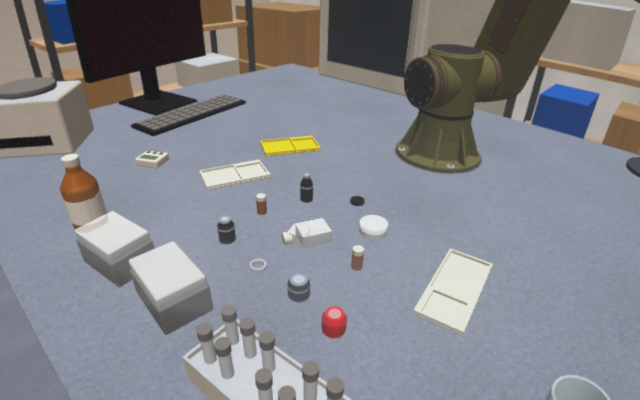

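View pics/side0.png

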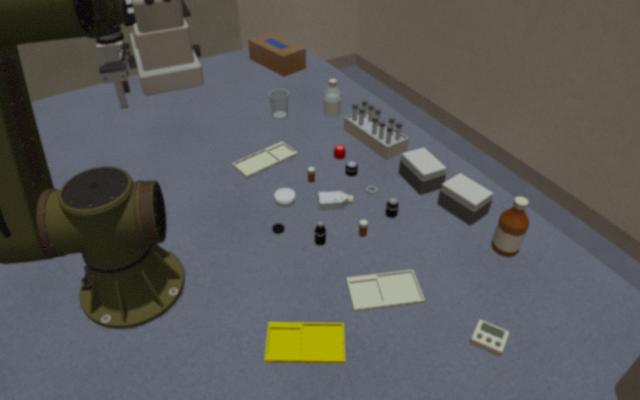

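Scene picture: flask (312,233), dish (374,227), tall (306,188), middle (227,230), short (298,287), red look-alike (334,321), vials (262,204) and (357,258). White trays are at (455,288) and (235,174), and the yellow look-alike is at (290,146). The side view agrees. Next I'll fit poses to the outlines from both cameras.

```bash
cat > h.py <<'E'
from cell import manip
import numpy as np, cv2
from scipy.spatial.transform import Rotation as Ro
from scipy.optimize import minimize
rot=lambda e: Ro.from_euler('xyz',e).as_matrix()
def campose(name,st=None):
    m=manip.camera_model(name)
    if name!='wrist': return m,rot(m['orientation']),np.array(m['origin'])
    st=st or manip.read_state(); R=rot(st['eef_rot']); T=m['tool_from_camera']
    return m,R@T[:3,:3],R@T[:3,3]+st['eef_pos']
def project(P,cp):
    m,R,o=cp; p=(np.asarray(P,float)-o)@R; s=np.c_[p[:,0],-p[:,1]]/-p[:,2:]
    s=s*(1+m['k1']*(s**2).sum(1,keepdims=True)); K=m['intrinsics']
    return s*[K[0,0],K[1,1]]+K[:2,2]
def toplane(uv,z,cp):
    m,R,o=cp; K=m['intrinsics']; d=(np.asarray(uv,float)-K[:2,2])/[K[0,0],K[1,1]]; s=d.copy()
    for _ in range(20): s=d/(1+m['k1']*(s**2).sum())
    r=R@np.array([s[0],-s[1],-1]); return o+r*(z-o[2])/r[2]
def cyl(*dz):
    a=np.linspace(0,2*np.pi,32,endpoint=False)
    return np.vstack([np.c_[d/2*np.cos(a),d/2*np.sin(a),0*a+z] for d,z in dz])
def box(x0,x1,w,z0,z1): return np.array([[x,y,z] for x in(x0,x1) for y in(-w/2,w/2) for z in(z0,z1)])
a=np.linspace(0,2*np.pi,16)
M=dict(flask=np.vstack([box(-47.5,14.5,50,0,28)]+[np.c_[0*a+x,12.5*np.cos(a),14+12.5*np.sin(a)] for x in(27,47.5)]),
 dish=cyl((57,0),(60,10),(60,24)),tall_objective=cyl((30,0),(30,42),(15,66)),
 short_objective=cyl((38,0),(38,26),(30,34)),middle_objective=cyl((34,0),(34,36),(24,50)),
 flask_tray=box(-96,96,83,0,10),dish_tray=box(-82,82,94,0,10),vial_a=cyl((22,0),(22,44)))
def place(n,q,z=0):
    c,s=np.cos(q[2]),np.sin(q[2]); P=M[n]
    return np.c_[P[:,0]*c-P[:,1]*s+q[0],P[:,0]*s+P[:,1]*c+q[1],P[:,2]+z]
U=3
def fit(n,views,q0,z=0,yaw=True):
    """views: list of (mask, campose); maximise IoU of silhouettes"""
    T=[]
    for m,cp in views:
        c,_=cv2.findContours(m.astype(np.uint8),cv2.RETR_EXTERNAL,cv2.CHAIN_APPROX_NONE)
        T.append((cv2.resize(m.astype(np.uint8),None,fx=U,fy=U,interpolation=cv2.INTER_NEAREST),cp))
    def cost(q):
        q=np.r_[q,0][:3]; J=0
        for t,cp in T:
            h=cv2.convexHull((((project(place(n,q,z),cp)+.5)*U-.5)*16).astype(np.int32))
            r=np.zeros_like(t); cv2.fillConvexPoly(r,h,1,shift=4)
            J+=1-(r&t).sum()/max(1,(r|t).sum())
        return J/len(T)
    best=None
    for y in (np.arange(0,2*np.pi,np.pi/6) if yaw else [0]):
        x0=np.r_[q0[:2],y][:3 if yaw else 2]
        S=np.vstack([x0]+[x0+np.eye(len(x0))[i]*[12,12,.3][i] for i in range(len(x0))])
        r=minimize(cost,x0,method='Nelder-Mead',options=dict(initial_simplex=S,xatol=.05,fatol=1e-4,maxfev=120))
        if best is None or r.fun<best.fun: best=r
    return best.x,best.fun
E
python3 - <<'E'
from h import *
manip.camera('wrist'); img=manip.camera('wrist'); cv2.imwrite('pics/w0.png',img[:,:,::-1])
cam={c:campose(c) for c in('scene','side')}
for c in cam: manip.camera(c)
for n in M:
    D={c:[d for d in manip.outline_of(n,c) if d['score']>.3] for c in cam}
    print(n,{c:[(round(d['score'],2),np.round(d['centre']).astype(int).tolist()) for d in D[c]] for c in D})
    h=M[n][:,2].max()/2; used=0
    for a in D['scene']:
        p=toplane(a['centre'][::-1],h,cam['scene'])
        bs=[(np.linalg.norm(toplane(b['centre'][::-1],h,cam['side'])-p),i) for i,b in enumerate(D['side'])]
        v=[(a['pixels'],cam['scene'])]
        if bs and min(bs)[0]<30: v.append((D['side'][min(bs)[1]]['pixels'],cam['side']))
        q,f=fit(n,v,p,yaw='tray' in n or n=='flask'); print('   ',np.round(p[:2]),np.round(q,2),round(f,3),len(v))
print(manip.read_state()['clock'])
E
```

```text
flask {'scene': [(0.59, [233, 311])], 'side': [(0.58, [202, 332]), (0.52, [173, 309])]}
    [564.  16.] [572.89   6.1    5.75] 0.114 2
dish {'scene': [(0.79, [227, 372])], 'side': [(0.67, [199, 281])]}
    [459.  91.] [455.41  91.14] 0.098 2
tall_objective {'scene': [(0.89, [188, 305])], 'side': [(0.71, [234, 318])]}
    [464. -97.] [460.12 -99.41] 0.132 2
short_objective {'scene': [(0.84, [320, 332]), (0.64, [289, 299])], 'side': [(0.75, [172, 351]), (0.45, [154, 338])]}
    [708. 196.] [707.36 197.44] 0.118 2
    [694. 111.] [690.47 106.65] 0.13 2
middle_objective {'scene': [(0.81, [227, 223]), (0.66, [227, 372])], 'side': [(0.52, [206, 391])]}
    [ 683. -115.] [ 683.98 -107.9 ] 0.075 2
    [473. 101.] [468.54  98.75] 0.393 1
flask_tray {'scene': [(0.64, [294, 455])], 'side': [(0.63, [157, 263])]}
    [510. 307.] [493.98 298.83   3.3 ] 0.069 2
dish_tray {'scene': [(0.78, [176, 233]), (0.67, [147, 289])], 'side': [(0.75, [290, 387]), (0.64, [344, 304])]}
    [ 516. -306.] [ 5.0649e+02 -3.1672e+02 -3.7000e-01] 0.062 2
    [ 291. -332.] [ 279.06 -345.71   -0.55] 0.043 2
vial_a {'scene': [(0.53, [204, 263]), (0.51, [256, 357])], 'side': [(0.58, [174, 311]), (0.48, [229, 361])]}
    [ 568. -125.] [ 569.79 -132.72] 0.182 2
    [564. 133.] [569.95 135.73] 0.193 2
1.1
```

View pics/w0.png

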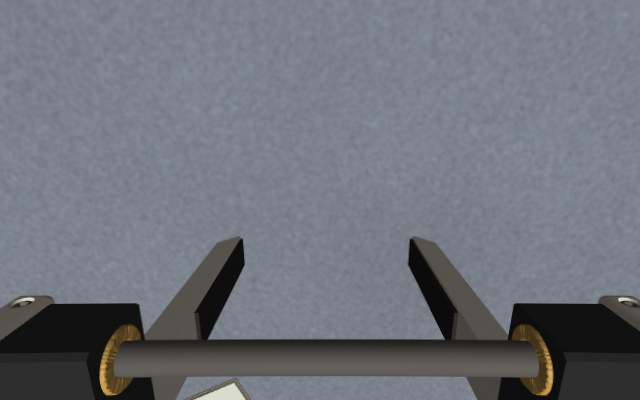

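Wrist view at the start: bare bench, fingers at (240,240) and (412,240), and a tray corner at (235,385). The outlines give three classes to separate:
- **Trays:** the flask tray is the long one at scene (455,288). The dish tray is the white one at (235,174). The yellow one at (290,146) is not meant.
- **Short objectives:** the black one at (298,287) is meant. The red one at (334,321) is not.

I'll confirm these and the direction of each tray in one crop, with the models overlaid.

```bash
cat >> h.py <<'E'
def plan(xyz,yaw=None,st=None,vmax=55,amax=9.5,n=None):
    """rows (m, deg) to bring TCP to xyz with jaw axis at yaw (mod pi), tool pointing down"""
    st=st or manip.read_state(); R=rot(st['eef_rot']); d=np.array(xyz,float)-st['eef_pos']
    j=np.arctan2(R[1,2],R[0,2])
    if yaw is None: yaw=j
    # keep jaw yaw - base angle near start value
    c=np.arctan2(xyz[1],xyz[0])+JR
    y=yaw+np.pi*np.round((c-yaw)/np.pi); y+=2*np.pi*np.round((j-y)/2/np.pi) if abs(j-y)>np.pi else 0
    Rt=np.c_[[0,0,-1],np.cross([np.cos(y),np.sin(y),0],[0,0,-1]),[np.cos(y),np.sin(y),0]]
    rv=Ro.from_matrix(R.T@Rt).as_rotvec()
    n=n or int(max(1,np.ceil(np.linalg.norm(d)/vmax),np.ceil(np.degrees(np.linalg.norm(rv))/amax)))
    out=[]
    for i in range(n):
        Ri=R@Ro.from_rotvec(rv*i/n).as_matrix()
        out.append(np.r_[np.round(Ri.T@d/n/1000,4),np.round(np.degrees(rv)/n,1)])
    print('n',n,'from',np.round(st['eef_pos']),'yaw',round(j,3),'->',np.round(xyz),round(y,3),'j',np.round(st['joints'],2))
    for r in out: print('  ',','.join('%g'%v for v in r))
E
python3 - <<'E'
from h import *
st=manip.read_state(); R=rot(st['eef_rot']); j=np.arctan2(R[1,2],R[0,2]); print('R',R.round(2).tolist())
b=np.arctan2(st['eef_pos'][1],st['eef_pos'][0]); JR=j-b+st['joints'][5]*0
print('jaw yaw',j,'JR',JR,'j6',st['joints'][5])
open('h.py','a').write(f'\nJR={JR:.3f}\n')
cp=campose('scene'); img=cv2.imread('pics/scene0.png')
def cr(x,y,w,h,k): 
    return cv2.resize(img[y:y+h,x:x+w],None,fx=k,fy=k,interpolation=cv2.INTER_CUBIC)
for n,q,dv in(('flask_tray',[494,298.8,.158],30),('dish_tray',[506.5,-316.7,-.37],-10)):
    for s in(-1,1):
        c,sn=np.cos(q[2]),np.sin(q[2]); w=30
        P=[[q[0]+dv*s*c-w*t*sn,q[1]+dv*s*sn+w*t*c,10] for t in(-1,1)]
        uv=project(P,cp); print(n,'yaw+0' if s>0 else 'yaw+pi',uv.round().tolist())
a=cr(410,240,100,95,4);b=cr(190,130,100,95,4);c=cr(270,260,100,95,4)
cv2.imwrite('pics/c0.png',np.hstack([a,b]));
E
```

```text
R [[-0.0, -0.96, 0.29], [-0.0, 0.29, 0.96], [-1.0, 0.0, -0.0]]
jaw yaw 1.2740440204767491 JR -5.011118813680326e-06 j6 -0.06659830913704
flask_tray yaw+pi [[445.0, 269.0], [477.0, 281.0]]
flask_tray yaw+0 [[434.0, 288.0], [468.0, 302.0]]
dish_tray yaw+pi [[227.0, 168.0], [233.0, 177.0]]
dish_tray yaw+0 [[234.0, 166.0], [240.0, 176.0]]
```

View pics/c0.png

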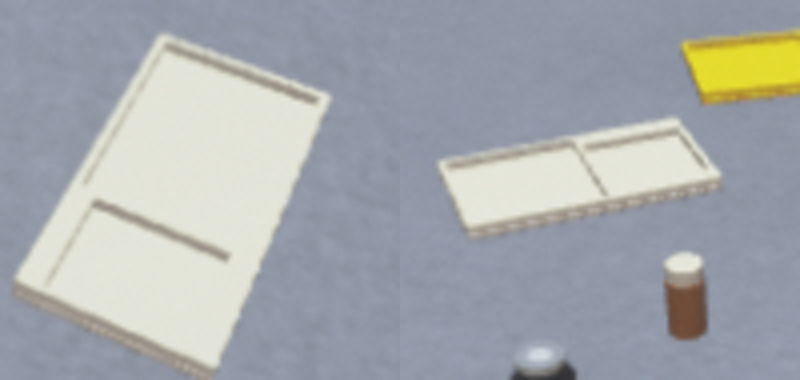

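The crop shows the flask tray on the left, with its divider at scene (434,290)–(467,304) and the small bay towards the camera, so yaw = +0.158. The dish tray on the right has its divider at (234,166) and the large bay on the left, so yaw = -0.37. The yellow tray is separate. Next I move above the flask.

```bash
python3 -c "
from h import *
plan([562,12,130],1.038)"
```

```text
n 12 from [161. 526. 205.] yaw 1.274 -> [562  12 130] 1.038 j [ 1.21  0.3   1.52  0.    1.32 -0.07]
   0.0063,-0.0445,-0.0312,1.1,-0,-0
   0.0063,-0.0451,-0.0303,1.1,-0,-0
   0.0063,-0.0457,-0.0294,1.1,-0,-0
   0.0063,-0.0463,-0.0285,1.1,-0,-0
   0.0063,-0.0468,-0.0276,1.1,-0,-0
   0.0063,-0.0473,-0.0267,1.1,-0,-0
   0.0063,-0.0479,-0.0257,1.1,-0,-0
   0.0063,-0.0484,-0.0248,1.1,-0,-0
   0.0063,-0.0488,-0.0238,1.1,-0,-0
   0.0063,-0.0493,-0.0229,1.1,-0,-0
   0.0063,-0.0497,-0.0219,1.1,-0,-0
   0.0063,-0.0502,-0.0209,1.1,-0,-0
```

Emit:
{"op": "step_arm", "data": {"commands": [0.006,-0.045,-0.031,1,0,0,0.094,0.006,-0.045,-0.03,1,0,0,0.094,0.006,-0.046,-0.029,1,0,0,0.094,0.006,-0.046,-0.028,1,0,0,0.094,0.006,-0.047,-0.028,1,0,0,0.094]}}

```text
clock: 1.72
eef_pos: [330.7, 311.9, 175.5]
eef_rot: [-0.57, 1.57, 0.617]
wrist_force: [0.9, 0.4, -0.2]
finger_gap: 93.8
```

Emit:
{"op": "step_arm", "data": {"commands": [0.006,-0.047,-0.027,1,0,0,0.094,0.006,-0.048,-0.026,1,0,0,0.094,0.006,-0.048,-0.025,1,0,0,0.094,0.006,-0.049,-0.024,1,0,0,0.094,0.006,-0.049,-0.023,1,0,0,0.094]}}

```text
clock: 2.35
eef_pos: [500.3, 99.3, 145.5]
eef_rot: [-0.856, 1.57, 0.243]
wrist_force: [0.6, 0.3, -0.5]
finger_gap: 93.8
```

Emit:
{"op": "step_arm", "data": {"commands": [0.006,-0.05,-0.022,1,0,0,0.094,0.006,-0.05,-0.021,2,0,0,0.094,0,0,0,0,0,0,0.094]}}

```text
clock: 2.72
eef_pos: [569.1, 14.0, 132.5]
eef_rot: [2.275, 1.57, -2.965]
wrist_force: [-1.6, 1.1, 0.2]
finger_gap: 94.0
```

```bash
cat >> h.py <<'E'
def see(things,name=None,zs=0,min_score=.3,draw=True):
    """wrist look: outline, fit, print; all candidates"""
    st=manip.read_state(); img=manip.camera('wrist'); cp=campose('wrist',st); vis=img[:,:,::-1].copy()
    print('tcp',st['eef_pos'].round(1),'clk',round(st['clock'],2))
    for n in things:
        for d in manip.outline_of(n,'wrist'):
            if d['score']<min_score: continue
            m=d['pixels']; v,u=np.nonzero(m); edge=v.min()==0 or v.max()==399 or u.min()==0 or u.max()==639
            p=toplane(d['centre'][::-1],zs+M[n][:,2].max()/2,cp)
            q,f=fit(n,[(m,cp)],p,z=zs,yaw='tray' in n or n=='flask')
            print(n,round(d['score'],2),np.round(d['centre']).astype(int),'fit',np.round(q,3),'cost',round(f,3),'EDGE' if edge else '')
            h=cv2.convexHull(project(place(n,np.r_[q,0][:3],zs),cp).astype(np.float32)).astype(int)
            cv2.polylines(vis,[h],1,(0,255,0),1)
    if name: cv2.imwrite(f'pics/{name}.png',vis)
E
python3 -c "
from h import *
see(['flask','dish','vial_a'],'w1')"
```

```text
tcp [569.1  14.  132.5] clk 2.73
flask 0.61 [192 326] fit [574.944   8.888   5.831] cost 0.085 
flask 0.59 [157 139] fit [472.771 -96.294   4.388] cost 0.683 
dish 0.62 [ 33 342] fit [458.944  93.249] cost 0.017 EDGE
vial_a 0.77 [129 455] fit [569.103 135.271] cost 0.125 
vial_a 0.77 [269 188] fit [ 569.782 -128.312] cost 0.59
```

View pics/w1.png

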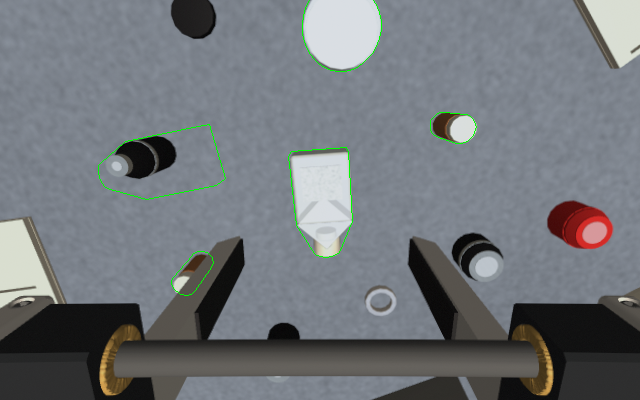

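The wrist view shows the flask at (322,200) with its cap pointing down, the dish at (342,30) and a vial at (455,128). The other vial is at (193,273), well outside the fingers' path. The red look-alike is at (580,225) and the black short one at (478,258). The flask fit gives yaw -0.45, and the tilt of its body edges in the picture agrees.

```bash
python3 -c "
from h import *
plan([564.2,14.1,60],1.119,n=2)
plan([564.2,14.1,9],1.119,n=4)"
```

```text
n 2 from [568.  17. 134.] yaw 1.048 -> [564.  14.  60.] 1.119 j [-0.03  0.41  1.55  0.    1.18 -1.08]
   0.0368,0.0007,-0.0023,-2,0,0
   0.0368,0.0008,-0.0023,-2,0,0
n 4 from [568.  17. 134.] yaw 1.048 -> [564.  14.   9.] 1.119 j [-0.03  0.41  1.55  0.    1.18 -1.08]
   0.0312,0.0003,-0.0012,-1,0,0
   0.0312,0.0004,-0.0012,-1,0,0
   0.0312,0.0004,-0.0012,-1,0,0
   0.0312,0.0004,-0.0011,-1,0,0
```

Emit:
{"op": "step_arm", "data": {"commands": [0.03,0.0005,-0.001,-1,0,0,0.094,0.03,0.0005,-0.001,-1,0,0,0.094,0.03,0.0005,-0.001,-1,0,0,0.094,0.03,0,-0.001,-1,0,0,0.094,0,0,0,0,0,0,0.094]}}

```text
clock: 3.55
eef_pos: [563.5, 14.7, 12.3]
eef_rot: [1.979, 1.568, 3.097]
wrist_force: [0.6, -0.4, -0.0]
finger_gap: 94.2
```

```bash
python3 -c "
from h import *
plan([564.2,14.1,9],1.119)"
```

```text
n 1 from [564.  15.  12.] yaw 1.118 -> [564.  14.   9.] 1.119 j [-0.04  0.56  1.64  0.    0.94 -1.16]
   0.0033,-0.0009,-0.0003,-0,-0.1,-0.2
```

Emit:
{"op": "step_arm", "data": {"commands": [0.003,-0.0005,0,0,0,0,0.045,0,0,0,0,0,0,0.045,0,0,0,0,0,0,0.045,0,0,0,0,0,0,0.045,0,0,0,0,0,0,0.04], "squeeze": 15}}

```text
clock: 4.18
eef_pos: [565.4, 13.6, 10.7]
eef_rot: [-1.268, 1.57, -0.151]
wrist_force: [-0.4, -0.1, 2.6]
finger_gap: 49.8
```

```bash
python3 -c "
from h import *
s=manip.read_state(); plan([565.4,13.6,110],st=s,n=2)
s=dict(s); s['eef_pos']=np.array([565.4,13.6,110]); plan([470,240,190],1.729,st=s)"
```

```text
n 2 from [565.  14.  11.] yaw 1.117 -> [565.  14. 110.] 1.117 j [-0.04  0.57  1.64 -0.    0.94 -1.16]
   -0.0497,0,0,-0,0,0
   -0.0497,0,0,-0,0,0
n 5 from [565.  14. 110.] yaw 1.117 -> [470 240 190] 1.729 j [-0.04  0.57  1.64 -0.    0.94 -1.16]
   -0.016,0.037,0.0323,-7,-0,0
   -0.016,0.0328,0.0366,-7,-0,0
   -0.016,0.0281,0.0403,-7,-0,0
   -0.016,0.0229,0.0435,-7,-0,0
   -0.016,0.0174,0.0459,-7,-0,0
```

Emit:
{"op": "step_arm", "data": {"commands": [-0.02,0,0,0,0,0,0.04,-0.04,0,0,0,0,0,0.04,-0.04,0,0,0,0,0,0.04]}}

```text
clock: 4.55
eef_pos: [565.1, 13.6, 111.5]
eef_rot: [1.958, 1.57, 3.075]
wrist_force: [-0.2, -0.3, -1.2]
finger_gap: 49.9
```

Emit:
{"op": "step_arm", "data": {"commands": [-0.016,0.037,0.032,-7,0,0,0.04,-0.016,0.033,0.037,-7,0,0,0.04,-0.016,0.028,0.04,-7,0,0,0.04,-0.016,0.023,0.043,-7,0,0,0.04,-0.016,0.017,0.046,-7,0,0,0.04]}}

```text
clock: 5.18
eef_pos: [469.3, 240.8, 191.1]
eef_rot: [-1.097, 1.571, 0.635]
wrist_force: [0.7, 0.3, 0.5]
finger_gap: 49.9
```

Emit:
{"op": "step_arm", "data": {"commands": [0,0,0,0,0,0,0.04,0,0,0,0,0,0,0.04]}}

```text
clock: 5.42
eef_pos: [470.1, 239.1, 190.1]
eef_rot: [2.098, 1.57, -2.458]
wrist_force: [0.7, -0.1, -0.9]
finger_gap: 49.8
```

```bash
python3 -c "
from h import *
see(['flask_tray','dish','tall_objective'],'w2')"
```

```text
tcp [470.1 239.1 190.1] clk 5.42
flask_tray 0.87 [168 386] fit [496.142 299.392   3.3  ] cost 0.414 
dish 0.67 [151 185] fit [458.983  92.95 ] cost 0.027 
dish 0.52 [122   7] fit [ 460.631 -113.987] cost 0.342 EDGE
tall_objective 0.7 [121   9] fit [461.902 -98.181] cost 0.033 EDGE
```

View pics/w2.png

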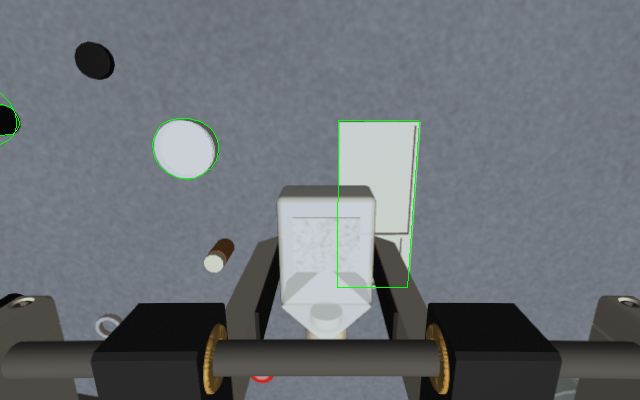

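The wrist view shows the held flask level at (326,245). The tray's top edge (338,122)–(420,122) and right edge are on the model, and the fit (496,299) agrees with the fixed-camera fit (494,299) to 2 mm. Dish is at (459,93).

```bash
python3 -c "
from h import *
plan([453.3,292.5,40],1.729,n=4)"
```

```text
n 4 from [470. 239. 190.] yaw 1.726 -> [453. 292.  40.] 1.729 j [ 0.4   0.26  1.6  -0.    1.27 -1.33]
   0.0375,0.0021,0.014,-0,-0,-0
   0.0375,0.0021,0.014,-0,-0,-0
   0.0375,0.0021,0.014,-0,-0,-0
   0.0375,0.0021,0.014,-0,-0,-0
```

Emit:
{"op": "step_arm", "data": {"commands": [0.037,0.002,0.014,0,0,0,0.04,0.037,0.002,0.014,0,0,0,0.04,0.038,0.002,0.014,0,0,0,0.04,0.038,0.002,0.014,0,0,0,0.04,0,0,0,0,0,0,0.04]}}

```text
clock: 6.25
eef_pos: [452.2, 292.7, 38.2]
eef_rot: [1.919, 1.566, -2.637]
wrist_force: [0.0, -0.1, 0.0]
finger_gap: 49.6
```

Run:
```python
from h import *
plan([453.3,292.5,15],1.729,n=2)
cv2.imwrite('pics/s1.png',cv2.resize(manip.camera('scene')[210:350,380:540,::-1],None,fx=4,fy=4,interpolation=cv2.INTER_CUBIC))
```

```text
n 2 from [452. 293.  38.] yaw 1.728 -> [453. 292.  15.] 1.729 j [ 0.51  0.48  1.7   0.    0.97 -1.22]
   0.0116,-0.0006,-0.0002,-0,-0.1,-0.1
   0.0116,-0.0006,-0.0002,-0,-0.1,-0.1
```

View pics/s1.png

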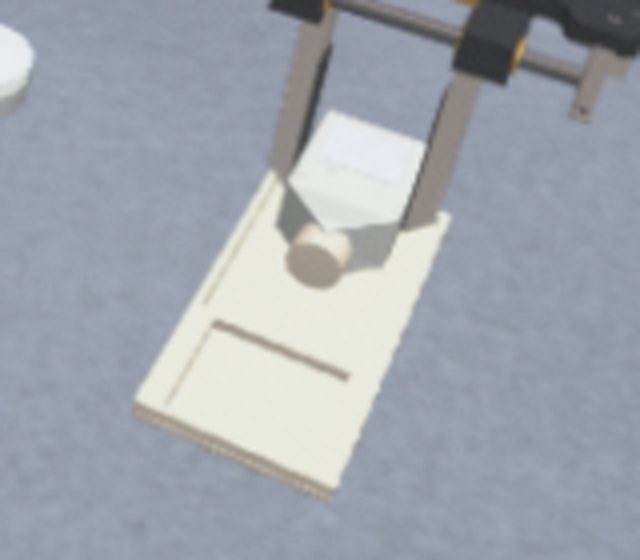

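Scene crop: the flask is held level above the oblong bay, centred across it and aligned, with its cap towards the divider. I lower it gently.

Emit:
{"op": "step_arm", "data": {"commands": [0.01,-0.0005,0,0,0,0,0.04,0.008,-0.0005,0,0,0,0,0.04,0.004,0,0,0,0,0,0.04,0,0,0,0,0,0,0.04]}}

```text
clock: 6.8
eef_pos: [454.5, 293.6, 18.4]
eef_rot: [2.028, 1.571, -2.527]
wrist_force: [-0.4, -0.6, -1.2]
finger_gap: 50.0
```

Emit:
{"op": "step_arm", "data": {"commands": [0.002,0,0,0,0,0,0.04,0.001,0,0,0,0,0,0.04,0,0,0,0,0,0,0.04]}}

```text
clock: 7.18
eef_pos: [454.4, 293.7, 15.4]
eef_rot: [2.174, 1.571, -2.381]
wrist_force: [-0.7, 0.3, -0.4]
finger_gap: 49.8
```

Run:
```python
from h import *
for i in range(3):
    s=manip.read_state(); print(s['eef_pos'].round(1),s['wrist_force'].round(1)); manip.camera('scene')
```

```text
[454.4 293.7  15.4] [-0.7  0.3 -0.4]
[454.4 293.7  15.5] [-0.   0.7 -0.7]
[454.5 293.7  15.5] [-0.2  0.3 -1.2]
```

Emit:
{"op": "step_arm", "data": {"commands": [0.0005,0,0,0,0,0,0.04,0.0005,0,0,0,0,0,0.04,0,0,0,0,0,0,0.04]}}

```text
clock: 7.7
eef_pos: [454.5, 293.7, 14.7]
eef_rot: [-1.211, 1.571, 0.517]
wrist_force: [-1.2, -1.2, 3.7]
finger_gap: 50.2
```

Emit:
{"op": "step_arm", "data": {"commands": [0.0005,0,0,0,0,0,0.04,0,0,0,0,0,0,0.04]}}

```text
clock: 7.95
eef_pos: [454.5, 293.7, 14.6]
eef_rot: [-1.533, 1.571, 0.195]
wrist_force: [-5.1, -1.8, 11.5]
finger_gap: 49.8
```

Contact is felt at z = 14.6. I release and raise.

Emit:
{"op": "step_arm", "data": {"commands": [0,0,0,0,0,0,0.07,0,0,0,0,0,0,0.07,0,0,0,0,0,0,0.07]}}

```text
clock: 8.32
eef_pos: [454.4, 293.7, 13.8]
eef_rot: [2.054, 1.571, -2.501]
wrist_force: [-0.1, -0.1, 0.5]
finger_gap: 69.8
```

Emit:
{"op": "step_arm", "data": {"commands": [-0.02,0,0,0,0,0,0.07,-0.04,0,0,0,0,0,0.07,-0.05,0,0,0,0,0,0.09,-0.05,0,0,0,0,0,0.09]}}

```text
clock: 8.82
eef_pos: [454.2, 293.6, 175.4]
eef_rot: [1.793, 1.571, -2.763]
wrist_force: [-0.8, -0.7, 0.4]
finger_gap: 86.5
```

Run:
```python
from h import *
see(['flask'],None,zs=4)
plan([462,-97.5,160])
plan([462,-97.5,160],0.3)
```

```text
tcp [454.2 293.6 175.4] clk 8.82
flask 0.89 [186 326] fit [465.29  295.998   6.446] cost 0.071 
n 19 from [456. 295. 179.] yaw 1.728 -> [462. -98. 160.] -1.414 j [ 0.51  0.3   1.58  0.    1.25 -1.22]
   0.0009,0.0029,-0.0204,9.5,0,-0
   0.0009,-0.0005,-0.0206,9.5,0,-0
   0.001,-0.0039,-0.0203,9.5,0,-0
   0.001,-0.0071,-0.0194,9.5,0,-0
   0.001,-0.0102,-0.0179,9.5,0,-0
   0.001,-0.013,-0.016,9.5,0,-0
   0.001,-0.0155,-0.0136,9.5,0,-0
   0.001,-0.0175,-0.0109,9.5,0,-0
   0.001,-0.0191,-0.0079,9.5,0,-0
   0.001,-0.0201,-0.0046,9.5,0,-0
   0.0011,-0.0206,-0.0012,9.5,0,-0
   0.0011,-0.0205,0.0022,9.5,0,-0
   0.0011,-0.0199,0.0055,9.5,0,-0
   0.0011,-0.0187,0.0087,9.5,0,-0
   0.0011,-0.017,0.0117,9.5,0,-0
   0.001,-0.0149,0.0143,9.5,0,-0
   0.001,-0.0123,0.0166,9.5,0,-0
   0.001,-0.0094,0.0184,9.5,0,-0
   0.001,-0.0062,0.0197,9.5,0,-0
n 9 from [456. 295. 179.] yaw 1.728 -> [462. -98. 160.] 0.3 j [ 0.51  0.3   1.58  0.    1.25 -1.22]
   0.002,0.0062,-0.0431,9.1,0.1,0
   0.002,-0.0007,-0.0436,9.1,0.1,0
   0.002,-0.0076,-0.0429,9.1,0.1,0
   0.0021,-0.0143,-0.0412,9.1,0.1,0
   0.0021,-0.0206,-0.0384,9.1,0.1,0
   0.0021,-0.0264,-0.0347,9.1,0.1,0
   0.0021,-0.0316,-0.0301,9.1,0.1,0
   0.0021,-0.0359,-0.0247,9.1,0.1,0
   0.0021,-0.0394,-0.0187,9.1,0.1,0
```

Flask is in the bay at (465.3, 296.0), yaw 0.163, within 2 mm of centre. Next is the tall objective.

Run:
```python
from h import *
plan([462,-97.5,150],1.0)
```

```text
n 8 from [456. 295. 179.] yaw 1.728 -> [462. -98. 150.] 1.0 j [ 0.51  0.3   1.58  0.    1.25 -1.22]
   0.0035,0.007,-0.0485,5.2,0,0
   0.0035,0.0025,-0.049,5.2,0,0
   0.0035,-0.0019,-0.049,5.2,0,0
   0.0036,-0.0064,-0.0486,5.2,0,0
   0.0036,-0.0108,-0.0478,5.2,0,0
   0.0036,-0.0151,-0.0467,5.2,0,0
   0.0036,-0.0193,-0.0451,5.2,0,0
   0.0036,-0.0233,-0.0432,5.2,0,0
```

Emit:
{"op": "step_arm", "data": {"commands": [0.003,0.007,-0.048,5,0,0,0.094,0.003,0.002,-0.049,5,0,0,0.094,0.003,-0.002,-0.049,5,0,0,0.094,0.004,-0.006,-0.049,5,0,0,0.094,0.004,-0.011,-0.048,5,0,0,0.094]}}

```text
clock: 9.55
eef_pos: [459.7, 47.0, 156.2]
eef_rot: [1.91, 1.57, -3.085]
wrist_force: [0.8, 0.3, -0.1]
finger_gap: 93.9
```

Emit:
{"op": "step_arm", "data": {"commands": [0.004,-0.015,-0.047,5,0,0,0.094,0.004,-0.019,-0.045,5,0,0,0.094,0.004,-0.023,-0.043,5,0,0,0.094,0,0,0,0,0,0,0.094,0,0,0,0,0,0,0.094]}}

```text
clock: 10.18
eef_pos: [464.7, -97.9, 144.4]
eef_rot: [1.659, 1.57, 2.689]
wrist_force: [-0.9, 0.4, -0.5]
finger_gap: 93.9
```

Run:
```python
from h import *
see(['tall_objective','vial_a'],'w3')
```

```text
tcp [464.7 -97.9 144.4] clk 10.18
tall_objective 0.87 [195 322] fit [461.655 -97.819] cost 0.049 
vial_a 0.82 [162 616] fit [570.26  136.594] cost 0.05 EDGE
vial_a 0.58 [297 351] fit [ 571.086 -129.963] cost 0.102
```

View pics/w3.png

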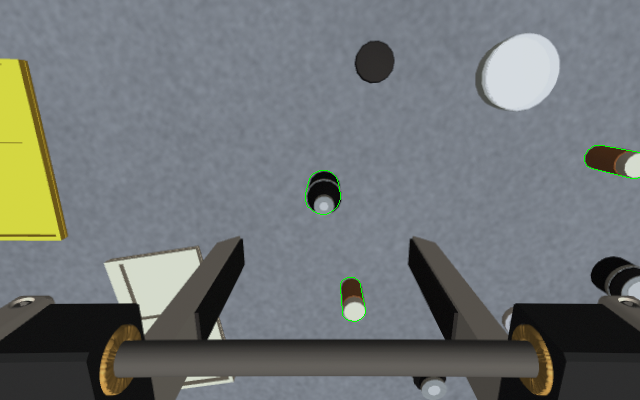

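The wrist view shows the tall objective at (323,192), well fitted at (461.7,-97.8), and the vial at (353,298), clear of both fingers. I descend.

Run:
```python
from h import *
plan([461.7,-97.8,16],n=4)
```

```text
n 4 from [465. -97. 145.] yaw 1.032 -> [462. -98.  16.] 1.032 j [-0.28  0.2   1.8   0.    1.15 -1.31]
   0.0322,0.0006,-0.0005,0,0,-0
   0.0322,0.0006,-0.0005,0,0,-0
   0.0322,0.0006,-0.0005,0,0,-0
   0.0322,0.0006,-0.0005,0,0,-0
```

Emit:
{"op": "step_arm", "data": {"commands": [0.032,0.0006,-0.0005,0,0,0,0.094,0.032,0.0006,-0.0005,0,0,0,0.094,0.032,0.0006,-0.0005,0,0,0,0.094,0.032,0.0006,-0.0005,0,0,0,0.094,0,0,0,0,0,0,0.094]}}

```text
clock: 10.95
eef_pos: [460.8, -97.7, 15.6]
eef_rot: [1.818, 1.567, 2.849]
wrist_force: [0.6, -0.3, 0.8]
finger_gap: 94.1
```

Emit:
{"op": "step_arm", "data": {"commands": [0,0,0,0,0,0,0.03,0,0,0,0,0,0,0.025,0,0,0,0,0,0,0.025,0,0,0,0,0,0,0.025,0,0,0,0,0,0,0.02], "squeeze": 20}}

```text
clock: 11.58
eef_pos: [461.9, -98.8, 17.1]
eef_rot: [-1.4, 1.571, -0.371]
wrist_force: [-1.4, -0.3, 0.0]
finger_gap: 47.2
```

Run:
```python
from h import *
s=manip.read_state(); print(s['eef_pos'],s['finger_gap'])
s=dict(s); s['eef_pos']=np.r_[s['eef_pos'][:2],130]; plan([556.7,309,130],1.729,st=s)
```

```text
[461.91321348 -98.7894381   17.07142255] 47.23109596635278
n 8 from [462. -99. 130.] yaw 1.03 -> [557. 309. 130.] 1.729 j [-0.29  0.39  1.9  -0.    0.85 -1.32]
   -0,0.0161,0.0498,-5,-0,0
   -0,0.0117,0.051,-5,-0,0
   -0,0.0072,0.0518,-5,-0,0
   -0,0.0026,0.0523,-5,-0,0
   0,-0.0019,0.0523,-5,-0,0
   0,-0.0065,0.0519,-5,-0,0
   0,-0.011,0.0512,-5,-0,0
   0,-0.0154,0.05,-5,-0,0
```

Still closing (gap 47 mm), so I keep closing.

Emit:
{"op": "step_arm", "data": {"commands": [0,0,0,0,0,0,0.02,0,0,0,0,0,0,0.02,0,0,0,0,0,0,0.02]}}

```text
clock: 11.95
eef_pos: [461.9, -98.7, 16.9]
eef_rot: [-0.955, 1.571, 0.075]
wrist_force: [-0.5, 0.0, 0.9]
finger_gap: 29.4
```

Emit:
{"op": "step_arm", "data": {"commands": [-0.02,0,0,0,0,0,0.02,-0.04,0,0,0,0,0,0.02,-0.05,0,0,0,0,0,0.02,0,0,0,0,0,0,0.02]}}

```text
clock: 12.45
eef_pos: [463.3, -99.2, 129.9]
eef_rot: [-1.32, 1.565, -0.291]
wrist_force: [-0.1, -0.5, -2.4]
finger_gap: 29.5
```

Emit:
{"op": "step_arm", "data": {"commands": [0,0.016,0.05,-5,0,0,0.02,0,0.012,0.051,-5,0,0,0.02,0,0.007,0.052,-5,0,0,0.02,0,0.003,0.052,-5,0,0,0.02,0,-0.002,0.052,-5,0,0,0.02]}}

```text
clock: 13.08
eef_pos: [520.5, 157.6, 125.3]
eef_rot: [1.93, 1.569, -2.884]
wrist_force: [0.2, -0.6, -2.3]
finger_gap: 29.3
```

Emit:
{"op": "step_arm", "data": {"commands": [0,-0.006,0.052,-5,0,0,0.02,0,-0.011,0.051,-5,0,0,0.02,0,-0.015,0.05,-5,0,0,0.02,0,0,0,0,0,0,0.02,0,0,0,0,0,0,0.02]}}

```text
clock: 13.7
eef_pos: [555.1, 308.2, 125.3]
eef_rot: [1.929, 1.568, -2.627]
wrist_force: [0.2, 0.5, -1.9]
finger_gap: 29.5
```

Run:
```python
from h import *
plan([556.7,309,40],1.729,n=3)
see([],'w4')
```

```text
n 3 from [555. 308. 125.] yaw 1.727 -> [557. 309.  40.] 1.729 j [ 0.45  0.56  1.34 -0.    1.24 -1.28]
   0.0284,-0.0006,0.0002,-0,-0,-0
   0.0284,-0.0006,0.0002,-0,-0,-0
   0.0284,-0.0006,0.0002,-0,-0,-0
tcp [555.1 308.2 125.3] clk 13.7
```

View pics/w4.png

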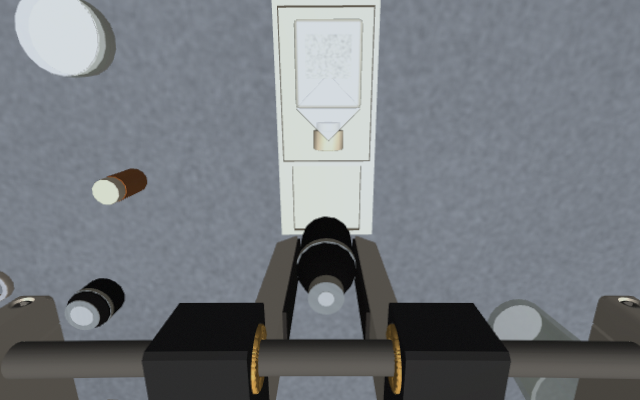

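The wrist view shows the flask flat in its bay, the small bay at (327,197), and a glass beaker at (520,325). I check the bay overlay and the beaker clearance.

Run:
```python
from h import *
st=manip.read_state(); cp=campose('wrist',st)
q=[495.5,299.2,.158]; R=np.array([[np.cos(q[2]),-np.sin(q[2])],[np.sin(q[2]),np.cos(q[2])]])
for l in([32,-30],[32,30],[92,-30],[92,30],[-92,-37.5],[-92,37.5],[28,-37.5],[28,37.5]):
    print(l,project([[*(R@l+q[:2]),10],[*(R@l+q[:2]),4]],cp).round().tolist())
for z in(60,100): print('beaker rim',[toplane(p,z,cp).round().tolist() for p in((490,322),(545,322))])
```

```text
[32, -30] [[292.0, 164.0], [292.0, 163.0]]
[32, 30] [[361.0, 164.0], [360.0, 163.0]]
[92, -30] [[294.0, 229.0], [294.0, 226.0]]
[92, 30] [[359.0, 229.0], [358.0, 226.0]]
[-92, -37.5] [[277.0, 3.0], [278.0, 6.0]]
[-92, 37.5] [[375.0, 3.0], [374.0, 5.0]]
[28, -37.5] [[283.0, 160.0], [284.0, 159.0]]
[28, 37.5] [[369.0, 159.0], [368.0, 158.0]]
beaker rim [[628.0, 457.0, 60.0], [620.0, 501.0, 60.0]]
beaker rim [[603.0, 431.0, 100.0], [597.0, 468.0, 100.0]]
```

Overlay agrees within about 1 px, and the beaker clears the gripper body by more than 25 mm. I lower.

Emit:
{"op": "step_arm", "data": {"commands": [0.03,-0.0005,0,0,0,0,0.02,0.03,-0.0005,0,0,0,0,0.02,0.03,-0.0005,0,0,0,0,0.02,0.009,0,0,0,0,0,0.02,0,0,0,0,0,0,0.02]}}

```text
clock: 14.38
eef_pos: [557.3, 308.4, 28.2]
eef_rot: [1.997, 1.571, -2.559]
wrist_force: [0.4, 1.5, -1.2]
finger_gap: 29.6
```

Emit:
{"op": "step_arm", "data": {"commands": [0.001,0,0,0,0,0,0.02,0,0,0,0,0,0,0.02]}}

```text
clock: 14.62
eef_pos: [557.6, 309.1, 27.9]
eef_rot: [-1.289, 1.569, 0.438]
wrist_force: [0.0, -0.7, -2.3]
finger_gap: 29.4
```

Emit:
{"op": "step_arm", "data": {"commands": [0.003,0,0,0,0,0,0.02,0.002,0,0,0,0,0,0.02,0,0,0,0,0,0,0.02]}}

```text
clock: 15.0
eef_pos: [557.1, 309.0, 21.7]
eef_rot: [1.841, 1.57, -2.714]
wrist_force: [-0.4, -0.9, -2.5]
finger_gap: 29.3
```

Emit:
{"op": "step_arm", "data": {"commands": [0.0005,0,0,0,0,0,0.02,0.0005,0,0,0,0,0,0.02,0,0,0,0,0,0,0.02]}}

```text
clock: 15.38
eef_pos: [557.3, 309.0, 21.0]
eef_rot: [-1.239, 1.571, 0.488]
wrist_force: [0.3, 0.1, -1.8]
finger_gap: 29.6
```

Emit:
{"op": "step_arm", "data": {"commands": [0.0005,0,0,0,0,0,0.02,0,0,0,0,0,0,0.02]}}

```text
clock: 15.62
eef_pos: [557.3, 309.1, 21.0]
eef_rot: [-1.445, 1.57, 0.283]
wrist_force: [-2.5, -1.4, 5.3]
finger_gap: 29.4
```

Emit:
{"op": "step_arm", "data": {"commands": [0.0005,0,0,0,0,0,0.02,0,0,0,0,0,0,0.02]}}

```text
clock: 15.88
eef_pos: [557.4, 309.1, 20.9]
eef_rot: [-1.339, 1.57, 0.389]
wrist_force: [-4.1, -2.1, 10.5]
finger_gap: 29.7
```

Emit:
{"op": "step_arm", "data": {"commands": [0,0,0,0,0,0,0.06,0,0,0,0,0,0,0.06,0,0,0,0,0,0,0.06]}}

```text
clock: 16.25
eef_pos: [557.2, 309.0, 19.8]
eef_rot: [1.831, 1.571, -2.724]
wrist_force: [0.1, 0.0, -0.5]
finger_gap: 56.3
```

Emit:
{"op": "step_arm", "data": {"commands": [-0.02,0,0,0,0,0,0.06,-0.05,0,0,0,0,0,0.06,-0.05,0,0,0,0,0,0.094,-0.04,0,0,0,0,0,0.094,0,0,0,0,0,0,0.094]}}

```text
clock: 16.88
eef_pos: [558.3, 309.6, 184.9]
eef_rot: [-1.276, 1.564, 0.452]
wrist_force: [0.2, -0.2, -0.1]
finger_gap: 86.5
```

Run:
```python
from h import *
see(['tall_objective'],None,zs=4)
plan([459,93,130],0.9)
plan([459,93,100],0.4)
```

```text
tcp [558.3 309.6 184.9] clk 16.88
tall_objective 0.65 [182 322] fit [556.798 309.803] cost 0.095 
n 5 from [557. 309. 180.] yaw 1.728 -> [459  93 130] 0.9 j [ 0.45  0.51  1.28 -0.    1.35 -1.28]
   0.0101,0.0261,-0.0396,9.5,0,0
   0.0101,0.0192,-0.0434,9.5,0,0
   0.0101,0.0118,-0.0459,9.5,0,0
   0.0101,0.0041,-0.0473,9.5,0,0
   0.0101,-0.0037,-0.0473,9.5,0,0
n 9 from [557. 309. 180.] yaw 1.728 -> [459  93 100] 0.4 j [ 0.45  0.51  1.28 -0.    1.35 -1.28]
   0.0089,0.0145,-0.022,8.5,0,0
   0.0089,0.0111,-0.0239,8.5,0,0
   0.0089,0.0075,-0.0253,8.5,0,0
   0.0089,0.0037,-0.0261,8.5,0,0
   0.0089,-0.0002,-0.0264,8.5,0,0
   0.0089,-0.0041,-0.026,8.5,0,0
   0.0089,-0.0078,-0.0252,8.5,0,0
   0.0089,-0.0114,-0.0237,8.5,0,0
   0.0089,-0.0148,-0.0218,8.5,0,0
```

Tall objective stands at (556.8, 309.8), right on target. Next is the dish.

Emit:
{"op": "step_arm", "data": {"commands": [0.01,0.026,-0.04,9.5,0,0,0.094,0.01,0.019,-0.043,9.5,0,0,0.094,0.01,0.012,-0.046,9.5,0,0,0.094,0.01,0.004,-0.047,9.5,0,0,0.094,0.01,-0.004,-0.047,9.5,0,0,0.094]}}

```text
clock: 17.6
eef_pos: [458.3, 92.0, 128.7]
eef_rot: [2.4, 1.569, -2.99]
wrist_force: [0.6, 0.1, 0.8]
finger_gap: 94.0
```

Emit:
{"op": "step_arm", "data": {"commands": [0,0,0,0,0,0,0.094,0,0,0,0,0,0,0.094]}}

```text
clock: 17.85
eef_pos: [459.9, 93.6, 129.7]
eef_rot: [2.144, 1.57, 3.044]
wrist_force: [-0.2, 0.2, -0.0]
finger_gap: 94.0
```

Run:
```python
from h import *
see(['dish'])
plan([459,93,11],n=3)
```

```text
tcp [459.9  93.6 129.7] clk 17.85
dish 0.61 [197 323] fit [459.485  92.981] cost 0.063 
n 3 from [460.  94. 130.] yaw 0.901 -> [459  93  11] 0.901 j [ 0.12  0.2   1.83  0.    1.11 -0.78]
   0.0396,0,-0.0005,-0,-0,-0
   0.0396,0,-0.0005,-0,-0,-0
   0.0396,0,-0.0005,-0,-0,-0
```

Emit:
{"op": "step_arm", "data": {"commands": [0.04,0,-0.0003,0,0,0,0.094,0.04,0,-0.0003,0,0,0,0.094,0.03,0,0,0,0,0,0.094,0.009,0,0,0,0,0,0.094,0,0,0,0,0,0,0.05], "squeeze": 15}}

```text
clock: 18.58
eef_pos: [459.6, 93.3, 11.1]
eef_rot: [2.344, 1.57, -3.039]
wrist_force: [-0.8, -0.4, 0.8]
finger_gap: 87.1
```

Emit:
{"op": "step_arm", "data": {"commands": [0,0,0,0,0,0,0.05,0,0,0,0,0,0,0.05,0,0,0,0,0,0,0.05,0,0,0,0,0,0,0.05]}}

```text
clock: 19.08
eef_pos: [459.8, 93.0, 11.5]
eef_rot: [-0.767, 1.57, 0.132]
wrist_force: [-1.3, -0.3, 6.7]
finger_gap: 59.1
```

Run:
```python
from h import *
s=manip.read_state(); print(s['eef_pos'],s['finger_gap'])
s=dict(s); s['eef_pos']=np.r_[s['eef_pos'][:2],150]; plan([520,-290,190],-.37,st=s)
```

```text
[459.78922312  92.9583476   11.51865477] 59.1386882541675
n 8 from [460.  93. 150.] yaw 0.899 -> [ 520 -290  190] -0.37 j [ 0.12  0.39  1.91  0.    0.83 -0.78]
   -0.005,-0.0357,-0.0328,9.1,0,0
   -0.005,-0.0404,-0.0267,9.1,0,0
   -0.005,-0.0441,-0.02,9.1,0,0
   -0.005,-0.0467,-0.0128,9.1,0,0
   -0.005,-0.0482,-0.0052,9.1,0,0
   -0.005,-0.0484,0.0024,9.1,0,0
   -0.005,-0.0474,0.01,9.1,0,0
   -0.005,-0.0452,0.0174,9.1,0,0
```

Emit:
{"op": "step_arm", "data": {"commands": [-0.02,0,0,0,0,0,0.05,-0.05,0,0,0,0,0,0.05,-0.06,0,0,0,0,0,0.05,0,0,0,0,0,0,0.05]}}

```text
clock: 19.58
eef_pos: [461.3, 93.2, 144.9]
eef_rot: [-0.775, 1.563, 0.124]
wrist_force: [0.4, 0.6, -1.6]
finger_gap: 59.7
```

Emit:
{"op": "step_arm", "data": {"commands": [-0.005,-0.036,-0.033,9,0,0,0.05,-0.005,-0.04,-0.027,9,0,0,0.05,-0.005,-0.044,-0.02,9,0,0,0.05,-0.005,-0.047,-0.013,9,0,0,0.05,-0.005,-0.048,-0.005,9,0,0,0.05]}}

```text
clock: 20.2
eef_pos: [497.1, -148.1, 165.0]
eef_rot: [2.639, 1.569, 2.747]
wrist_force: [0.7, -0.1, -0.5]
finger_gap: 59.7
```

Emit:
{"op": "step_arm", "data": {"commands": [-0.005,-0.048,0.002,9,0,0,0.05,-0.005,-0.047,0.01,9,0,0,0.05,-0.005,-0.045,0.017,9,0,0,0.05,0,0,0,0,0,0,0.05,0,0,0,0,0,0,0.05]}}

```text
clock: 20.82
eef_pos: [520.1, -288.2, 179.7]
eef_rot: [2.829, 1.569, 2.473]
wrist_force: [0.4, 0.8, -1.0]
finger_gap: 59.3
```

Run:
```python
from h import *
see(['dish_tray','vial_a'],'w5')
plan([539.1,-329.4,40],-.37,n=4)
```

```text
tcp [ 520.1 -288.2  179.7] clk 20.82
dish_tray 0.97 [189 315] fit [ 507.78  -312.125    2.76 ] cost 0.356 
dish_tray 0.65 [279 131] fit [ 279.027 -341.905   -0.541] cost 0.309 
vial_a 0.97 [  5 317] fit [ 571.271 -130.051] cost 0.037 EDGE
n 4 from [ 521. -288.  181.] yaw -0.356 -> [ 539. -329.   40.] -0.37 j [-0.57  0.42  1.42  0.    1.3  -0.21]
   0.0352,-0.0081,0.008,0.2,-0,-0
   0.0352,-0.0081,0.008,0.2,-0,-0
   0.0352,-0.0081,0.008,0.2,-0,-0
   0.0352,-0.008,0.0081,0.2,-0,-0
```

View pics/w5.png

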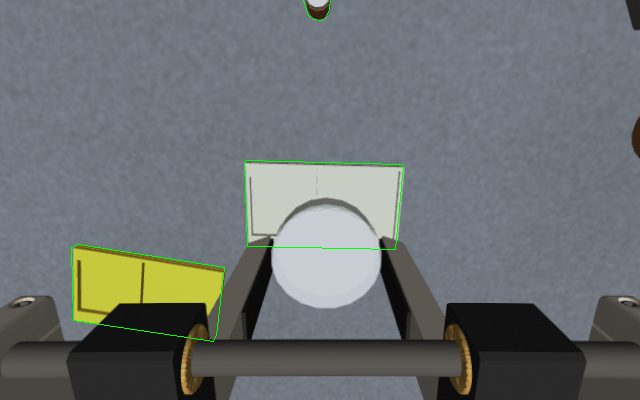

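The wrist view shows the held dish at (326,258). The white tray's top edge (246,161)–(403,166) fits the model at (507.8,-312.1), 4.5 mm from the fixed-camera fit and well inside the 13 mm margin. The yellow look-alike is at left (145,295). I place with the bay centre at (540,-326).

Run:
```python
from h import *
plan([540,-326,24],-.38,n=5)
```

```text
n 5 from [ 521. -288.  181.] yaw -0.356 -> [ 540 -326   24] -0.38 j [-0.57  0.42  1.42  0.    1.3  -0.21]
   0.0313,-0.0058,0.0063,0.3,-0,-0
   0.0313,-0.0058,0.0064,0.3,-0,-0
   0.0313,-0.0057,0.0064,0.3,-0,-0
   0.0313,-0.0057,0.0064,0.3,-0,-0
   0.0313,-0.0057,0.0064,0.3,-0,-0
```

Emit:
{"op": "step_arm", "data": {"commands": [0.03,-0.006,0.006,0.3,0,0,0.05,0.03,-0.006,0.006,0.3,0,0,0.05,0.03,-0.006,0.006,0.3,0,0,0.05,0.03,-0.006,0.007,0.3,0,0,0.05,0.03,-0.005,0.007,0.3,0,0,0.05]}}

```text
clock: 21.6
eef_pos: [540.2, -326.9, 30.2]
eef_rot: [-0.04, 1.571, -0.422]
wrist_force: [-0.9, -0.8, -0.1]
finger_gap: 59.3
```

Emit:
{"op": "step_arm", "data": {"commands": [0,0,0,0,0,0,0.05,0,0,0,0,0,0,0.05]}}

```text
clock: 21.85
eef_pos: [540.4, -327.1, 32.3]
eef_rot: [-0.203, 1.569, -0.586]
wrist_force: [1.3, 0.7, -0.0]
finger_gap: 59.4
```

Run:
```python
from h import *
plan([540,-326,17],-.38,n=2)
cv2.imwrite('pics/d1.png',cv2.resize(manip.camera('side')[220:340,300:460,::-1],None,fx=4,fy=4,interpolation=cv2.INTER_CUBIC))
```

```text
n 2 from [ 540. -327.   32.] yaw -0.383 -> [ 540 -326   17] -0.38 j [-0.6   0.66  1.42  0.    1.06 -0.22]
   0.0077,0.0005,-0.0004,-0.1,0,0
   0.0077,0.0005,-0.0004,-0.1,0,0
```

View pics/d1.png

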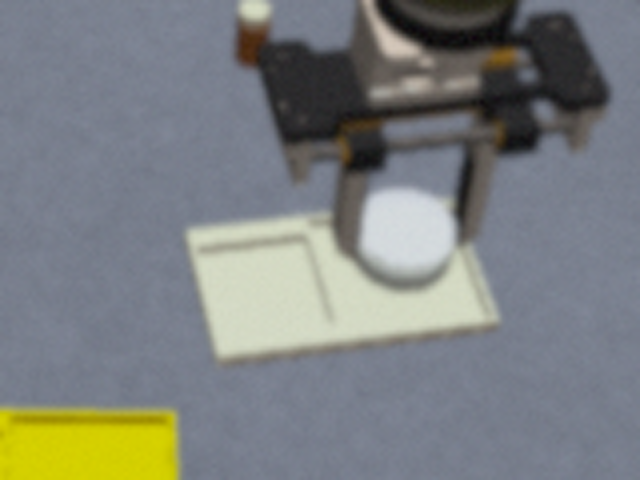

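Side crop: the dish is held level over the larger bay. Tray corners are at full-image (347,277), (354.5,309.5) and (424.5,300.5). I check both tray fits against those corners.

Run:
```python
from h import *
cp=campose('side')
for q in([507.8,-312.1,-.382],[506.5,-316.7,-.37]):
    c,s=np.cos(q[2]),np.sin(q[2])
    print([project([[q[0]+x*c-y*s,q[1]+x*s+y*c,10]],cp)[0].round(1).tolist() for x,y in((-82,47),(-82,-47),(82,-47))])
print([toplane(p,10,cp).round(1).tolist() for p in((347,277.5),(354.5,309),(424.5,300.))])
```

```text
[[344.8, 275.6], [352.7, 307.4], [423.1, 298.3]]
[[345.2, 277.5], [353.7, 309.4], [424.1, 299.5]]
[[450.6, -245.5, 10.0], [415.1, -330.9, 10.0], [565.9, -391.8, 10.0]]
```

The side corners favour the fixed-camera fit, since the wrist fit was biased by the held dish. I use bay centre (540,-329), shift 2 mm and lower.

Run:
```python
from h import *
plan([540,-329,17],-.37,n=3)
```

```text
n 3 from [ 541. -327.   33.] yaw -0.383 -> [ 540 -329   17] -0.37 j [-0.6   0.66  1.42  0.    1.06 -0.22]
   0.0052,-0.0006,0,-0.3,0,0
   0.0052,-0.0006,0,-0.3,0,0
   0.0052,-0.0006,0,-0.3,0,0
```

Emit:
{"op": "step_arm", "data": {"commands": [0.006,-0.0007,0,-0.3,0,0,0.05,0.006,-0.0007,0,-0.3,0,0,0.05,0.002,-0.0006,0,0,0,0,0.05,0,0,0,0,0,0,0.05]}}

```text
clock: 22.4
eef_pos: [539.1, -329.3, 16.8]
eef_rot: [2.9, 1.57, 2.527]
wrist_force: [0.3, 1.2, 0.7]
finger_gap: 59.8
```

Emit:
{"op": "step_arm", "data": {"commands": [0.001,0,0,0,0,0,0.05,0,0,0,0,0,0,0.05]}}

```text
clock: 22.65
eef_pos: [539.2, -329.3, 15.9]
eef_rot: [-2.093, 1.571, -2.467]
wrist_force: [-0.8, -0.2, -0.2]
finger_gap: 59.6
```

Emit:
{"op": "step_arm", "data": {"commands": [0.0005,0,0,0,0,0,0.05,0,0,0,0,0,0,0.05]}}

```text
clock: 22.9
eef_pos: [539.3, -329.3, 15.6]
eef_rot: [-0.272, 1.571, -0.646]
wrist_force: [-0.6, 0.1, 1.6]
finger_gap: 59.6
```

Emit:
{"op": "step_arm", "data": {"commands": [0.0005,0,0,0,0,0,0.05,0,0,0,0,0,0,0.05]}}

```text
clock: 23.15
eef_pos: [539.3, -329.4, 15.6]
eef_rot: [-0.305, 1.571, -0.678]
wrist_force: [-2.5, 2.9, 6.1]
finger_gap: 59.7
```

Emit:
{"op": "step_arm", "data": {"commands": [0,0,0,0,0,0,0.078,0,0,0,0,0,0,0.078,0,0,0,0,0,0,0.078]}}

```text
clock: 23.52
eef_pos: [539.2, -329.3, 14.8]
eef_rot: [3.05, 1.571, 2.676]
wrist_force: [0.4, -0.8, -0.5]
finger_gap: 77.8
```

Emit:
{"op": "step_arm", "data": {"commands": [-0.02,0,0,0,0,0,0.078,-0.05,0,0,0,0,0,0.078,-0.05,0,0,0,0,0,0.094,-0.05,0,0,0,0,0,0.094,0,0,0,0,0,0,0.094]}}

```text
clock: 24.15
eef_pos: [540.4, -330.2, 190.9]
eef_rot: [-0.233, 1.562, -0.607]
wrist_force: [0.7, 1.0, -0.7]
finger_gap: 93.8
```

Run:
```python
from h import *
see(['dish'],None,zs=4); see(['dish_tray'],'w6')
plan([690,107,130],0.3)
plan([690,107,130],1.0)
```

```text
tcp [ 540.4 -330.2  190.9] clk 24.15
dish 0.74 [181 323] fit [ 539.806 -327.752] cost 0.059 
tcp [ 539.1 -329.3  185.8] clk 24.25
dish_tray 0.71 [262 112] fit [ 278.943 -341.892   -0.536] cost 0.093 
dish_tray 0.62 [170 276] fit [ 5.07640e+02 -3.12875e+02 -3.83000e-01] cost 0.209 
n 9 from [ 539. -329.  184.] yaw -0.374 -> [690 107 130] 0.3 j [-0.61  0.5   1.29 -0.    1.35 -0.23]
   0.006,0.0512,-0.002,-4.3,-0,-0
   0.006,0.0512,0.0018,-4.3,-0,-0
   0.006,0.051,0.0056,-4.3,-0,-0
   0.006,0.0504,0.0094,-4.3,-0,-0
   0.006,0.0496,0.0132,-4.3,-0,-0
   0.006,0.0484,0.0168,-4.3,-0,-0
   0.006,0.047,0.0204,-4.3,-0,-0
   0.006,0.0454,0.0239,-4.3,-0,-0
   0.006,0.0435,0.0272,-4.3,-0,-0
n 9 from [ 539. -329.  184.] yaw -0.374 -> [690 107 130] 1.0 j [-0.61  0.5   1.29 -0.    1.35 -0.23]
   0.006,0.0512,-0.002,-8.7,-0,-0
   0.006,0.051,0.0058,-8.7,-0,-0
   0.006,0.0495,0.0135,-8.7,-0,-0
   0.006,0.0469,0.0208,-8.7,-0,-0
   0.006,0.0431,0.0277,-8.7,-0,-0
   0.006,0.0384,0.0339,-8.7,-0,-0
   0.006,0.0328,0.0394,-8.7,-0,-0
   0.006,0.0265,0.0439,-8.7,-0,-0
   0.006,0.0195,0.0474,-8.7,-0,-0
```

View pics/w6.png

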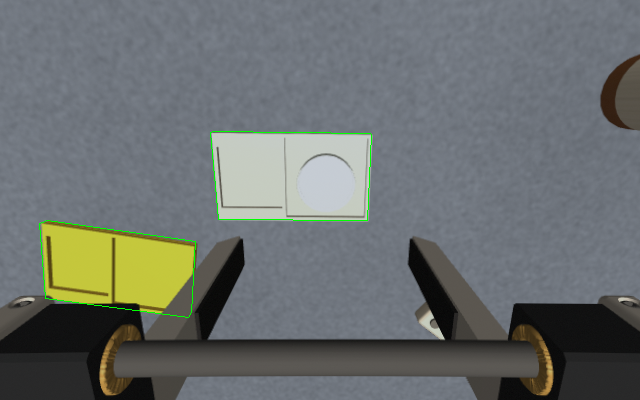

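The wrist view shows the dish at (326,182) inside its bay (cols 286–367, rows 138–216), flat. The tray fit is now clear, and the dish is within 2 mm of the bay centre. Next is the short objective: the black one, not the red one at about (707,197).

Run:
```python
from h import *
plan([680,107,150],1.5)
cp=campose('scene')
for z in(0,60,100): print([toplane(p,z,cp).round().tolist() for p in((230,310),(205,330),(310,370))])
```

```text
n 12 from [ 539. -329.  184.] yaw -0.374 -> [680 107 150] 1.5 j [-0.61  0.5   1.29 -0.    1.35 -0.23]
   0.0029,0.0381,-0.0023,-8.9,-0,-0
   0.0029,0.038,0.0037,-8.9,-0,-0
   0.0028,0.037,0.0095,-8.9,-0,-0
   0.0028,0.0351,0.0152,-8.9,-0,-0
   0.0028,0.0323,0.0204,-8.9,-0,-0
   0.0028,0.0287,0.0252,-8.9,-0,-0
   0.0028,0.0244,0.0294,-8.9,-0,-0
   0.0028,0.0196,0.0328,-8.9,-0,-0
   0.0028,0.0142,0.0354,-8.9,-0,-0
   0.0028,0.0086,0.0372,-8.9,-0,-0
   0.0028,0.0027,0.0381,-8.9,-0,-0
   0.0028,-0.0033,0.0381,-8.9,-0,-0
[[795.0, 52.0, 0.0], [847.0, 58.0, 0.0], [786.0, 223.0, 0.0]]
[[824.0, 101.0, 60.0], [870.0, 106.0, 60.0], [816.0, 251.0, 60.0]]
[[844.0, 134.0, 100.0], [885.0, 138.0, 100.0], [836.0, 270.0, 100.0]]
```

Emit:
{"op": "step_arm", "data": {"commands": [0.003,0.038,-0.002,-9,0,0,0.094,0.003,0.038,0.004,-9,0,0,0.094,0.003,0.037,0.0095,-9,0,0,0.094,0.003,0.035,0.015,-9,0,0,0.094,0.003,0.032,0.02,-9,0,0,0.08]}}

```text
clock: 24.98
eef_pos: [597.6, -147.0, 168.7]
eef_rot: [2.433, 1.569, 2.85]
wrist_force: [0.2, -0.5, 0.0]
finger_gap: 86.8
```

Emit:
{"op": "step_arm", "data": {"commands": [0.003,0.029,0.025,-9,0,0,0.07,0.003,0.0245,0.0295,-9,0,0,0.07,0.003,0.0195,0.033,-9,0,0,0.07,0.003,0.014,0.0355,-9,0,0,0.07,0.003,0.0085,0.037,-9,0,0,0.07]}}

```text
clock: 25.6
eef_pos: [655.4, 35.1, 153.6]
eef_rot: [1.944, 1.569, -3.137]
wrist_force: [-0.2, -0.6, 0.5]
finger_gap: 69.9
```

Emit:
{"op": "step_arm", "data": {"commands": [0.003,0.0025,0.038,-9,0,0,0.07,0.003,-0.003,0.038,-9,0,0,0.07,0,0,0,0,0,0,0.07,0,0,0,0,0,0,0.07]}}

```text
clock: 26.1
eef_pos: [677.8, 105.9, 148.1]
eef_rot: [1.883, 1.569, -2.891]
wrist_force: [0.3, -0.3, -0.2]
finger_gap: 69.9
```

Run:
```python
from h import *
see(['short_objective'],'w7')
plan([690.5,107,13],1.5,n=4)
```

```text
tcp [677.8 105.9 148.1] clk 26.1
short_objective 0.85 [218 425] fit [708.646 199.65 ] cost 0.031 
short_objective 0.65 [202 328] fit [692.816 107.352] cost 0.034 
n 4 from [678. 105. 149.] yaw 1.509 -> [690. 107.  13.] 1.5 j [ 0.1   0.65  1.14 -0.    1.35 -1.41]
   0.0339,-0.0031,0.0006,0.1,-0,-0
   0.0339,-0.0031,0.0006,0.1,-0,-0
   0.0339,-0.0031,0.0006,0.1,-0,-0
   0.0339,-0.0031,0.0006,0.1,-0,-0
```

View pics/w7.png

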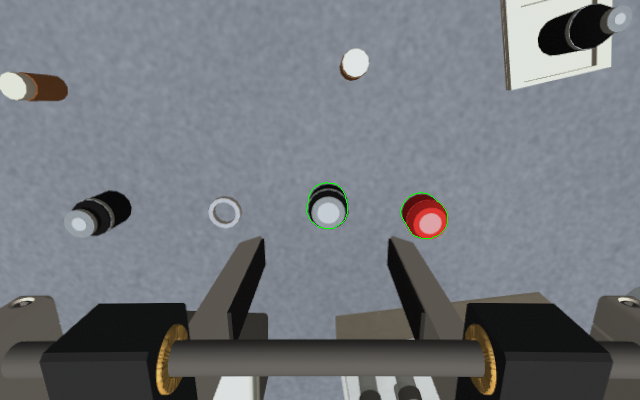

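The wrist view shows the black short objective at (328,206), fitted at (692.8,107.4), and the red look-alike at (425,216), clear of the right finger. The vials are at (34,87) and (355,64), and the middle objective stands at (98,215). I check how close the rack and box are.

Run:
```python
from h import *
cp=campose('wrist'); cs=campose('scene')
for z in(0,40,60): print(z,[toplane(p,z,cp).round().tolist() for p in((337,316),(450,300),(267,315))],'box',[toplane(p,z,cs).round().tolist() for p in((170,247),(208,290))])
plan([692.5,107.3,12],1.5,n=4)
```

```text
0 [[826.0, 110.0, 0.0], [813.0, 233.0, 0.0], [820.0, 32.0, -0.0]] box [[778.0, -165.0, 0.0], [794.0, -12.0, 0.0]]
40 [[798.0, 110.0, 40.0], [787.0, 218.0, 40.0], [793.0, 42.0, 40.0]] box [[799.0, -115.0, 40.0], [813.0, 26.0, 40.0]]
60 [[784.0, 110.0, 60.0], [774.0, 211.0, 60.0], [779.0, 47.0, 60.0]] box [[810.0, -90.0, 60.0], [823.0, 45.0, 60.0]]
n 4 from [678. 105. 149.] yaw 1.509 -> [692. 107.  12.] 1.5 j [ 0.1   0.65  1.14 -0.    1.35 -1.41]
   0.0342,-0.0036,0.0007,0.1,-0,-0
   0.0342,-0.0036,0.0007,0.1,-0,-0
   0.0342,-0.0036,0.0007,0.1,-0,-0
   0.0342,-0.0036,0.0007,0.1,-0,-0
```

Emit:
{"op": "step_arm", "data": {"commands": [0.035,-0.0036,0.0007,0,0,0,0.07,0.035,-0.0036,0.0007,0,0,0,0.07,0.035,-0.0036,0.0007,0,0,0,0.07,0.034,-0.0036,0.0007,0,0,0,0.07,0,0,0,0,0,0,0.07]}}

```text
clock: 26.82
eef_pos: [691.3, 107.4, 7.5]
eef_rot: [1.743, 1.566, -3.03]
wrist_force: [-0.5, -0.2, 0.4]
finger_gap: 70.2
```

Emit:
{"op": "step_arm", "data": {"commands": [0,0,0,0,0,0,0.07]}}

```text
clock: 26.95
eef_pos: [693.4, 108.1, 11.7]
eef_rot: [-1.422, 1.569, 0.089]
wrist_force: [0.1, -0.2, -0.3]
finger_gap: 69.8
```

Emit:
{"op": "step_arm", "data": {"commands": [0.001,0,0,0,0,0,0.03,0,0,0,0,0,0,0.03,0,0,0,0,0,0,0.03,0,0,0,0,0,0,0.03], "squeeze": 25}}

```text
clock: 27.45
eef_pos: [692.9, 108.4, 9.3]
eef_rot: [-1.929, 1.57, -0.418]
wrist_force: [0.2, -2.3, 2.0]
finger_gap: 37.3
```

Emit:
{"op": "step_arm", "data": {"commands": [0,0,0,0,0,0,0.03,0,0,0,0,0,0,0.03]}}

```text
clock: 27.7
eef_pos: [692.9, 108.5, 9.3]
eef_rot: [-1.755, 1.57, -0.244]
wrist_force: [-1.3, -1.7, 5.7]
finger_gap: 37.5
```

Run:
```python
from h import *
s=manip.read_state(); print(s['eef_pos'],s['finger_gap'])
s=dict(s); s['eef_pos']=np.r_[s['eef_pos'][:2],130]; plan([465.5,-297,140],1.2,st=s)
```

```text
[692.85877573 108.4591865    9.28896593] 37.47560348790629
n 18 from [693. 108. 130.] yaw 1.511 -> [ 466. -297.  140.] 4.342 j [ 0.1   0.83  1.18 -0.    1.13 -1.41]
   -0.0006,0.0113,-0.0232,-9,-0,-0
   -0.0006,0.0148,-0.0212,-9,-0,-0
   -0.0006,0.0179,-0.0186,-9,-0,-0
   -0.0006,0.0206,-0.0156,-9,-0,-0
   -0.0006,0.0228,-0.0122,-9,-0,-0
   -0.0006,0.0244,-0.0084,-9,-0,-0
   -0.0006,0.0254,-0.0045,-9,-0,-0
   -0.0006,0.0258,-0.0005,-9,-0,-0
   -0.0006,0.0256,0.0036,-9,-0,-0
   -0.0006,0.0247,0.0075,-9,-0,-0
   -0.0006,0.0232,0.0113,-9,-0,-0
   -0.0006,0.0212,0.0148,-9,-0,-0
   -0.0006,0.0186,0.0179,-9,-0,-0
   -0.0006,0.0155,0.0206,-9,-0,-0
   -0.0006,0.0121,0.0228,-9,-0,-0
   -0.0006,0.0084,0.0244,-9,-0,-0
   -0.0006,0.0045,0.0254,-9,-0,-0
   -0.0006,0.0004,0.0258,-9,-0,-0
```

Emit:
{"op": "step_arm", "data": {"commands": [-0.02,0,0,0,0,0,0.03,-0.05,0,0,0,0,0,0.03,-0.05,0,0,0,0,0,0.03,0,0,0,0,0,0,0.03]}}

```text
clock: 28.2
eef_pos: [694.5, 108.9, 134.9]
eef_rot: [-1.385, 1.562, 0.127]
wrist_force: [-0.4, -0.6, -2.0]
finger_gap: 37.2
```

Run:
```python
import h
from h import *
h.JR=1.2
plan([465.5,-297,140],1.2)
```

```text
n 9 from [694. 109. 135.] yaw 1.512 -> [ 466. -297.  140.] 1.2 j [ 0.1   0.7   1.1   0.    1.34 -1.41]
   -0.0008,0.0227,-0.0465,2,0,0.1
   -0.0008,0.0211,-0.0473,2,0,0.1
   -0.0008,0.0195,-0.048,2,0,0.1
   -0.0007,0.0178,-0.0486,2,0,0.1
   -0.0007,0.0161,-0.0492,2,0,0.1
   -0.0007,0.0144,-0.0497,2,0,0.1
   -0.0006,0.0126,-0.0502,2,0,0.1
   -0.0006,0.0109,-0.0506,2,0,0.1
   -0.0006,0.0091,-0.051,2,0,0.1
```

Emit:
{"op": "step_arm", "data": {"commands": [-0.001,0.023,-0.0465,2,0,0,0.03,-0.001,0.021,-0.047,2,0,0,0.03,-0.001,0.0195,-0.048,2,0,0,0.03,-0.001,0.018,-0.0485,2,0,0,0.03,-0.001,0.016,-0.049,2,0,0,0.03]}}

```text
clock: 28.82
eef_pos: [563.7, -117.3, 133.5]
eef_rot: [1.455, 1.57, 2.791]
wrist_force: [0.8, -1.5, -1.5]
finger_gap: 36.9
```

Emit:
{"op": "step_arm", "data": {"commands": [-0.001,0.0145,-0.05,2,0,0,0.03,-0.001,0.0125,-0.05,2,0,0,0.03,-0.001,0.011,-0.0505,2,0,0,0.03,-0.001,0.009,-0.051,2,0,0,0.03,0,0,0,0,0,0,0.03]}}

```text
clock: 29.45
eef_pos: [461.2, -298.5, 137.5]
eef_rot: [1.457, 1.57, 2.65]
wrist_force: [0.4, 0.6, -0.7]
finger_gap: 37.3
```

Emit:
{"op": "step_arm", "data": {"commands": [0,0,0,0,0,0,0.03,0,0,0,0,0,0,0.03]}}

```text
clock: 29.7
eef_pos: [463.5, -295.4, 137.7]
eef_rot: [1.012, 1.57, 2.21]
wrist_force: [0.5, 0.2, -1.1]
finger_gap: 37.1
```

Run:
```python
import h
from h import *
h.JR=1.2
see([],'w8')
plan([465.5,-297,35],1.2,n=3)
cp=campose('wrist'); q=[507.6,-313.5,-.38]; R=np.array([[np.cos(q[2]),-np.sin(q[2])],[np.sin(q[2]),np.cos(q[2])]])
for l in([-78,-33],[-78,33],[-12,-33],[-12,33]): print(l,project([[*(R@l+q[:2]),10]],cp).round().tolist())
```

```text
tcp [ 463.5 -295.4  137.7] clk 29.7
n 3 from [ 463. -295.  138.] yaw 1.199 -> [ 466. -297.   35.] 1.2 j [-0.63  0.36  1.6   0.    1.18 -1.83]
   0.0343,-0.0008,-0.0003,-0,0,-0
   0.0343,-0.0008,-0.0003,-0,0,-0
   0.0343,-0.0008,-0.0003,-0,0,-0
[-78, -33] [[288.0, 160.0]]
[-78, 33] [[361.0, 160.0]]
[-12, -33] [[290.0, 228.0]]
[-12, 33] [[358.0, 229.0]]
```

View pics/w8.png

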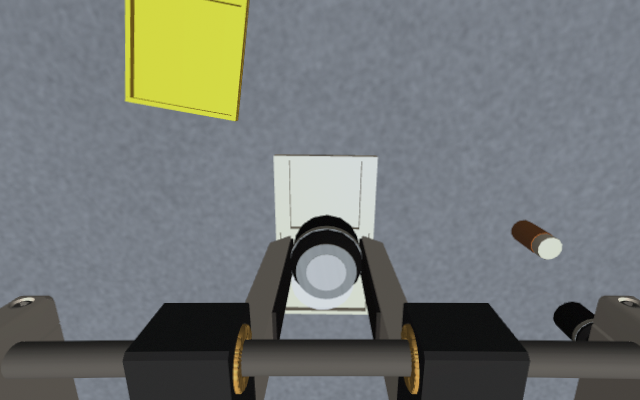

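The wrist view shows the empty small bay at cols 290–361, rows 160–228, within 1–2 px of the model. The short objective is held at (326,255). I lower.

Emit:
{"op": "step_arm", "data": {"commands": [0.034,-0.0008,-0.0003,0,0,0,0.03,0.034,-0.0008,-0.0003,0,0,0,0.03,0.034,-0.0008,-0.0003,0,0,0,0.03,0.015,0,0,0,0,0,0.03,0,0,0,0,0,0,0.03]}}

```text
clock: 30.38
eef_pos: [465.0, -297.6, 20.6]
eef_rot: [1.3, 1.57, 2.498]
wrist_force: [0.2, -0.6, -0.2]
finger_gap: 37.3
```

Emit:
{"op": "step_arm", "data": {"commands": [0.001,0,0,0,0,0,0.03,0,0,0,0,0,0,0.03]}}

```text
clock: 30.62
eef_pos: [465.4, -298.4, 21.0]
eef_rot: [-1.827, 1.569, -0.629]
wrist_force: [-0.3, -0.1, -0.9]
finger_gap: 37.3
```

Emit:
{"op": "step_arm", "data": {"commands": [0.004,0,0,0,0,0,0.03,0.002,0,0,0,0,0,0.03,0,0,0,0,0,0,0.03]}}

```text
clock: 31.0
eef_pos: [464.8, -298.0, 13.7]
eef_rot: [1.343, 1.57, 2.541]
wrist_force: [0.4, 0.4, -1.4]
finger_gap: 36.8
```

Emit:
{"op": "step_arm", "data": {"commands": [0.0005,0,0,0,0,0,0.03,0,0,0,0,0,0,0.03]}}

```text
clock: 31.25
eef_pos: [465.0, -298.1, 13.5]
eef_rot: [-1.609, 1.571, -0.412]
wrist_force: [-0.5, -0.1, -1.9]
finger_gap: 37.2
```

Emit:
{"op": "step_arm", "data": {"commands": [0.0005,0,0,0,0,0,0.03,0,0,0,0,0,0,0.03]}}

```text
clock: 31.5
eef_pos: [465.0, -298.1, 13.2]
eef_rot: [-1.88, 1.571, -0.683]
wrist_force: [-1.6, 0.6, 3.7]
finger_gap: 37.1
```

Emit:
{"op": "step_arm", "data": {"commands": [0.0003,0,0,0,0,0,0.03,0,0,0,0,0,0,0.03]}}

```text
clock: 31.75
eef_pos: [465.0, -298.1, 13.2]
eef_rot: [-1.835, 1.57, -0.638]
wrist_force: [-4.1, 1.2, 7.6]
finger_gap: 36.8
```

Emit:
{"op": "step_arm", "data": {"commands": [0,0,0,0,0,0,0.055,0,0,0,0,0,0,0.055,0,0,0,0,0,0,0.055]}}

```text
clock: 32.12
eef_pos: [464.9, -298.0, 12.5]
eef_rot: [1.243, 1.571, 2.441]
wrist_force: [0.4, 0.0, -0.4]
finger_gap: 55.4
```

Emit:
{"op": "step_arm", "data": {"commands": [-0.02,0,0,0,0,0,0.055,-0.05,0,0,0,0,0,0.055,-0.06,0,0,0,0,0,0.094,-0.06,0,0,0,0,0,0.094,0,0,0,0,0,0,0.094]}}

```text
clock: 32.75
eef_pos: [466.3, -299.0, 207.2]
eef_rot: [-1.834, 1.563, -0.637]
wrist_force: [-0.5, -0.9, -0.6]
finger_gap: 81.4
```

Run:
```python
from h import *
see(['short_objective','dish'],'w9',zs=4)
a=manip.camera('scene')[130:350,180:520,::-1]; cv2.imwrite('pics/s9.png',cv2.resize(a,None,fx=2.3,fy=2.3,interpolation=cv2.INTER_CUBIC))
```

```text
tcp [ 466.3 -299.   207.2] clk 32.75
short_objective 0.65 [175 326] fit [ 464.9   -297.711] cost 0.036 
dish 0.92 [244 325] fit [ 539.2   -327.969] cost 0.039 
dish 0.31 [207 502] fit [ 583.411 -141.678] cost 0.732
```

View pics/w9.png

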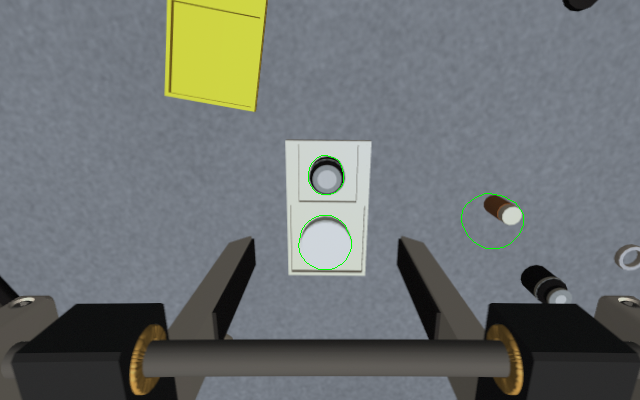

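View pics/s9.png

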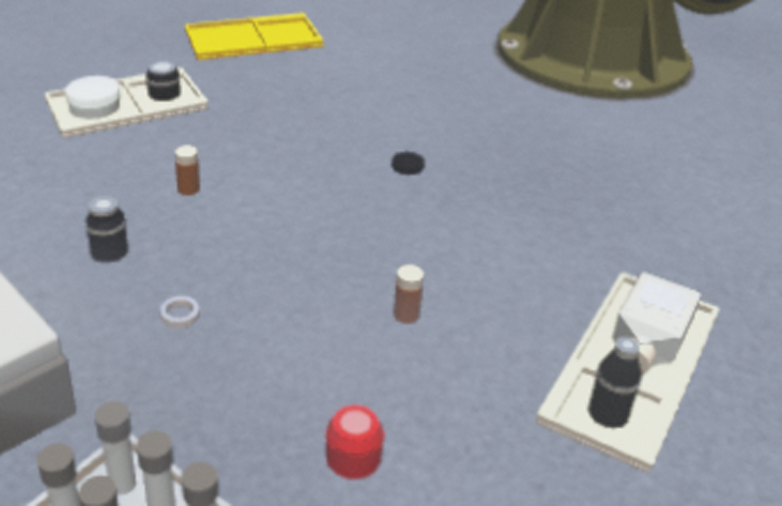

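The wrist view shows the short objective at (326,175) and the dish at (325,243), both inside their bays. The scene crop shows the flask flat and the tall objective upright in the other tray, with both vials, the middle objective and the red look-alike standing. I hand the job in.

```bash
python3 -c "
from cell import manip
print(manip.sign_off(), manip.read_state()['clock'])"
```

```text
the job is handed in; nothing more can be done
the job is handed in; nothing more can be done
```

Both kits are made up and the job was handed in at about 33 s of the 102 s allowed. I placed the flask, tall objective, dish and short objective in that order, each lowered until 6–12 N of contact at the height expected for its bay floor, then released.

**Last checks:**

| Item | Bay | Measured position (mm) | Offset from bay centre |
|---|---|---|---|
| Flask, flat | oblong bay, flask tray | (465.3, 296.0), yaw 0.163 (tray 0.158) | about 2 mm |
| Tall objective, upright | small bay, flask tray | (556.8, 309.8) | under 1 mm |
| Dish, flat | larger bay, dish tray | (539.2, -328.0) | about 2 mm |
| Short objective, upright | small bay, dish tray | (464.9, -297.7) | about 1 mm |

In the final pictures both vials, the middle objective and the red look-alike were standing, and the yellow tray was untouched.

**Disagreements between measurements:**
- **Dish tray:** the wrist and fixed-camera fits differed by 4–5 mm in y. A later wrist view with the tray nearly unobstructed supported the wrist fit, and the dish had been lowered midway between the two, inside its 13 mm margin.
- **Flask yaw:** the first fixed-camera fit was about 5° off, and I used the wrist value instead.
- **Network detections:** a few low-score dish and flask reports fell on other things, and I ignored them.

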